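# Unlock the cash box

## Robot

A 6-joint arm with a two-finger parallel gripper is mounted at the origin on a cart in front of the work surface, level with it; the furniture and walls round the work are solid. World frame = base frame: x ahead of the robot, y to its left, z up, the work surface at z = 0. Lengths are in mm, angles in degrees, forces in N, time in s.
With the tool pointing down it reaches from about 350 to 950 mm from the base axis. Payload 17.4 kg.
Tool frame: the origin (TCP) lies on the centre line of the jaws, within the pads' length; the fingertips stand r.tips_ahead ahead of it and the grasp point (between the pads) lies 6 mm ahead of it (r.tips_ahead is the distance from the TCP to the fingertips, in mm); z points along the fingers, y is the line along which they close (so a half turn about z gives the same grasp; the last joint's range is limited). The gripper opens to 93 mm and grips with 3 to 60 N. Pads are 15 mm wide; open, the fingers measure 128 mm over their backs; the gripper's body (75 mm by 188 mm) begins 65 mm behind the grasp point.
Start: joints at [-67.082, 6.646, 82.598, -0, 90.757, -2.166], TCP at [286.157, -611.348, 243.646] pointing down, gripper open.
Joint ranges: [-162.19, 162.19], [-47.58, 125.68], [4.15, 143.07], [-65.23, 245.23], [0.69, 171.88], [-170.13, 170.13]. Speed limits (degrees/s): [108.29, 108.29, 127.2, 180, 180, 180].

## Interface

Orientations are given as a 3x3 rotation matrix whose columns are the frame's x, y, z axes.
In Python, from cell import sensors, viewer, workorder, spotter, r gives the robot as it stands. The module is installed in compiled form; this text tells all that it offers.
- The arm moves only by the shell command python3 -m pendant 'ROWS' [OPENING] [FORCE]. ROWS is JSON, a list of rows, each a list of 2 entries, a list of its own where there are three numbers: the shift along the tool's x, y, z in cm, then the turn, a rotation vector about the tool's x, y, z in degrees. A call has 1 to 12 rows; each row shifts and turns the commanded pose from where the row before left it, along the tool's axes as they then stand; what a row does not reach is not made up. A row lasts 1/12 s, in which the tool goes at most 41.7 mm and 7.16 degrees, less where a joint would pass 70% of its speed; a pose out of reach is approached as far as the arm can. A call is refused whole if a number of a shift passes 4.17 or a number of a turn 7.16, either way. A call with a gripper value outside its range is refused whole. OPENING is the closure in counts, from 0 (fully open) to 255 (shut), set as the call begins (- or left out, the last holds). The fingers move at their own pace and stop on an object; FORCE is the grip in N (left out, the last holds). Time passes only in rows, so rows that do not move let the fingers close. It gives the time, the measured TCP pose, the force, the opening and the grip force at its end, in the units of the state.
- sensors.read_state(): the state, without advancing time (a new reading comes with each control period).
- viewer.read_camera(name): name is "side" or "top" or "wrist"; returns a dict with "img" (480x640x3 uint8, blue, green, red), "fx", "fy", "cx", "cy" (pixels), "T" (4x4, takes a point from camera to world coordinates). Camera axes: x right, y up, looking along -z (the intrinsics and any distortion apply to the point x, -y, -z); pixel columns grow to the right and rows downward; lengths in mm; the calibration is good to about 2 mm. A picture is of the moment at which its call begins. There is no depth.
- workorder.job_done(): hands the job in; it is judged then, once.
Trained networks look in a picture, given as the dict that the camera call returned (one of the last four; its "shot" number tells which), for a name from the list of things; names that differ only in an ending like _2 or _b are one class to them, and where a whole thing is asked for, a point or a joint stands for the part that bears it (a point fixed in the world has none). Each returns a list of dicts, best first, with "conf" (0 to 1); they miss things now and then, are a little off and sometimes report something else, mostly with a low value. They report only what shows in the picture. A call takes as long as a camera call.
- spotter.find_in(target, picture): "rect" ([left, top, right, bottom] in pixels, round what is visible of it).
- spotter.masks_of(target, picture): "region" (480x640 bool, what is visible of it) and "rect" ([left, top, right, bottom] in pixels, round what is visible of it).
- spotter.pinpoint(target, picture): "xy" ([column, row] in pixels: a listed point, or the origin of a listed thing).
The state is a dict: "clock": time; "joints": joint angles; "joint_vel": joint speeds; "tau": joint torques, N m; "position": TCP position; "tool_rot": TCP orientation; "wrist_force": force on the tool from outside, world axes, zero at the start; "ft_torque": the same for the moment, N m; "width": finger opening in mm; "gripper_force": force on a finger pad.
Only numpy, scipy, OpenCV 4.12 (cv2) and the standard library are available. Lean on these libraries where they do the work, as an engineer would, in place of code of your own. Each camera call takes 0.05 s, during which the arm holds its last target. There are 200 camera calls.

## Task

Unlock the low, wide cash box: turn its dial until the pointer stands at the mark with two dots, then slide its latch all the way towards the dial so that the bolt leaves the keeper. Let go and leave both like that; leave alone the tall, narrow key box with the same kind of lock.

Things in the scene. Friction and masses are not known exactly. Their poses are not given: they have to be found in the camera images.
- cash_dial_grip (a point): Middle of the grip bar (54 long, 12 thick, 30 high) on the 84 mm steel dial of the low, wide cash box (white lid; 180 deep x 240 wide x 75 high, fixed, yaw up to 0.4 rad). The point is on the upright turning axis, 105 mm above the worktop, 15 above the disc's face and 15 below the bar's top. Its x axis runs along the bar to the pointer (black line on bar and rim); z is up.
- cash_dial (a joint): Turn of that dial in rad, counter-clockwise from above positive. Marks on the lid, rows of dots outward from the dial: one dot at 1.396, two at 0.698, three at 0 (straight to the box's back), four at -0.698. Starts between -0.8 and 0.25; stops at -1.2 and 1.6. Stiff (0.06 N m), stays where left. The latch is free within 0.2 of the two-dot mark; farther off, a rim under the dial blocks it.
- cash_latch_tab (a point): Middle of the cash box's upright latch tab: 24 mm wide along x, 8 thick along y, 30 high; the point is 99 above the worktop, 13 below the tab's top. y points to the dial's axis, the way it slides; z up. Locked, it is 90 from that axis, right of the dial seen from the front. Low guides, 14 high, straddle the flat bolt 24 mm behind the locked tab and 38 mm ahead of it.
- cash_latch (a joint): Travel of that latch in m: 0 locked (bolt in the keeper at the box's right edge), 0.024 slid fully towards the dial, at its stop. Takes about 2 N, stays where left. (Not part of the lock, but solid: a wall cabinet overhangs the worktop right of y = 0.13, from x = 0.55 back and z = 0.48 up; keep the wrist in front of it.)
- key_box: The look-alike to leave alone: a tall, narrow box, 166 deep x 170 wide x 130 mm high, fixed, with the same kind of dial (top 176 above the worktop) and latch on its lid. Origin at the middle of its underside, z up, front to -x. The boxes stand side by side, either one on the left, about 0.34 to 0.6 m apart.

How it is judged:
By the outcome, as a careful person would: the job done as asked, in the order asked, and still so for the second after the job is handed in, with the robot touching nothing.
It also fails if it takes over 48 s, if anything falls off the work surface, if the arm or the gripper's body presses on something with over 40 N, if the wrist force passes 120 N, or if a joint passes its speed limit or range.

## Working session

There is one attempt and no reset: what is moved stays moved. The work goes in short steps, Python scripts to look and compute and a shell command to move; the robot and the scene stay as the last step left them, time stands still between calls to the robot, and variables do not carry over. Pictures are saved under pics/ and viewed, at most 10 in all, crops included, and the job is handed in when it is done.

```bash
mkdir -p pics; cat > h.py <<'E'
import numpy as np, cv2
from cell import sensors, viewer, workorder, spotter, r
def ray(p,uv):
    d=np.array([(uv[0]-p['cx'])/p['fx'],-(uv[1]-p['cy'])/p['fy'],-1.0])
    T=np.array(p['T']); return T[:3,3],T[:3,:3]@d
def at_z(p,uv,z):
    o,d=ray(p,uv); return o+d*(z-o[2])/d[2]
def proj(p,X):
    T=np.array(p['T']); c=T[:3,:3].T@(np.array(X)-T[:3,3])
    return np.array([p['cx']+p['fx']*c[0]/-c[2],p['cy']-p['fy']*c[1]/-c[2]])
def tri(obs):
    A=np.zeros((3,3));b=np.zeros(3)
    for p,uv in obs:
        o,d=ray(p,uv);d=d/np.linalg.norm(d);M=np.eye(3)-np.outer(d,d);A+=M;b+=M@o
    return np.linalg.solve(A,b)
E
python3 - <<'E'
from h import *
s=sensors.read_state();print(s['clock'],s['position'],np.round(s['tool_rot'],3).tolist(),r.tips_ahead,s['width'])
ims=[]
for n in('top','side'):
    p=viewer.read_camera(n);cv2.imwrite(f'pics/{n}.png',p['img']);print(n,p['fx'],p['cx'],p['cy'],np.round(p['T'],3).tolist(),[k for k in p])
    for t,z in(('cash_dial_grip',105),('cash_latch_tab',99),('key_box',0)):
        for d in spotter.pinpoint(t,p)[:3]: print(t,np.round(d['xy'],1),round(d['conf'],2),at_z(p,d['xy'],z).round(1))
E
```

```text
0.0 [ 286.08580923 -611.18906839  242.90986209] [[0.906, 0.424, -0.0], [0.424, -0.906, 0.001], [0.0, -0.001, -1.0]] 25.0 92.91259404444956
top 623.1534266197135 331.2556636969471 244.87723897153896 [[-0.004, 0.981, -0.195, 189.595], [-1.0, -0.003, 0.007, -15.861], [0.006, 0.195, 0.981, 1518.504], [0.0, 0.0, 0.0, 1.0]] ['img', 'fx', 'fy', 'cx', 'cy', 'T', 'shot']
cash_dial_grip [223.5 249.2] 0.85 [460.7 223.3 105. ]
cash_latch_tab [263.  251.8] 0.75 [455.4 132.8  99. ]
key_box [436.5 271.1] 0.95 [ 424.3 -285.3    0. ]
side 501.96985001286384 326.18766262525577 234.93709754240953 [[-0.59, 0.408, -0.697, -300.969], [-0.807, -0.296, 0.51, 529.026], [0.001, 0.864, 0.504, 649.349], [0.0, 0.0, 0.0, 1.0]] ['img', 'fx', 'fy', 'cx', 'cy', 'T', 'shot']
cash_dial_grip [222.2 271.8] 0.95 [455.9 221.1 105. ]
cash_latch_tab [261.1 256.1] 0.85 [469.1 128.9  99. ]
```

```bash
python3 - <<'E'
import cv2
t=cv2.imread('pics/top.png')[180:330,150:350];s=cv2.imread('pics/side.png')[170:370,120:370]
cv2.imwrite('pics/c1.png',cv2.hconcat([cv2.resize(t,(400,300),interpolation=2),cv2.resize(s,(375,300),interpolation=2)]))
E
```

```text
(no output)
```

View pics/c1.png

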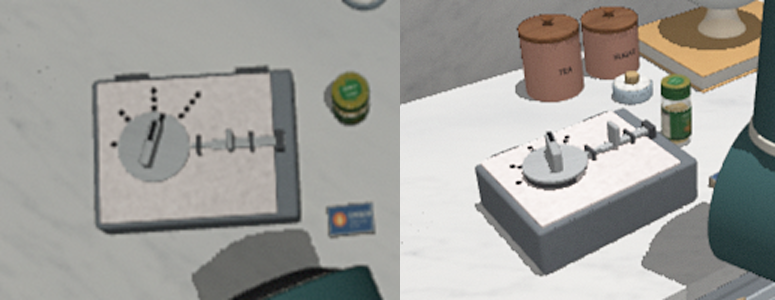

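View pics/top.png

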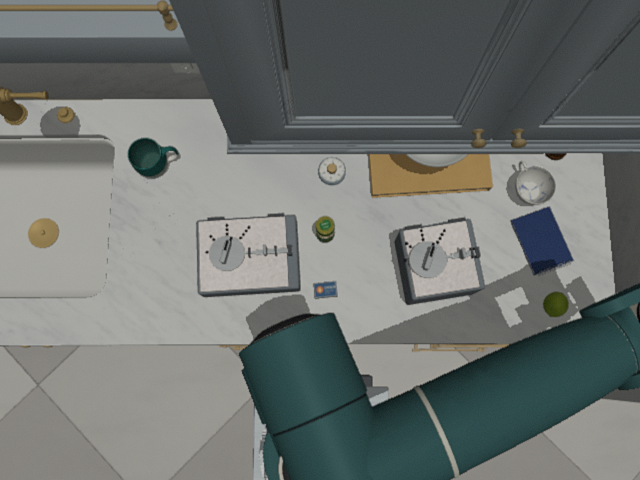

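Cash box is on the left (dial at pixel (227,253) in top view, latch to its right, three-dot row up), key box right at (437,260). Moving over the cash dial.

```bash
python3 -m pendant '[[[2.1,-2.8,-0.6],[0,0,0]],[[2.1,-2.8,-0.6],[0,0,0]],[[2.1,-2.8,-0.6],[0,0,0]],[[2.1,-2.8,-0.6],[0,0,0]],[[2.1,-2.8,-0.6],[0,0,0]],[[2.1,-2.8,-0.6],[0,0,0]],[[2.1,-2.8,-0.6],[0,0,0]],[[2.1,-2.8,-0.6],[0,0,0]],[[2.1,-2.8,-0.6],[0,0,0]],[[2.1,-2.8,-0.6],[0,0,0]],[[2.1,-2.8,0],[0,0,0]],[[2.1,-2.8,0],[0,0,0]]]' && python3 -m pendant '[[[2.1,-2.8,0],[0,0,0]],[[2.1,-2.8,0],[0,0,0]],[[2.1,-2.8,0],[0,0,0]],[[2.1,-2.8,0],[0,0,0]],[[2.1,-2.8,0],[0,0,0]],[[2.1,-2.8,0],[0,0,0]],[[2.1,-2.8,0],[0,0,0]],[[2.1,-2.8,0],[0,0,0]],[[2.1,-2.8,0],[0,0,0]],[[1,-1.4,0],[0,0,0]],[[0,0,0],[0,0,5]],[[0,0,0],[0,0,5]]]'
cat > look.py <<'E'
from h import *
import sys
s=sensors.read_state();print(s['clock'],s['position'].round(1) if hasattr(s['position'],'round') else s['position'],np.round(s['tool_rot'],3).tolist(),np.round(s['joints'],1),s['width'],s['wrist_force'])
p=viewer.read_camera('wrist');cv2.imwrite(f'pics/{sys.argv[1]}.png',p['img']);print(np.round(p['T'],3).tolist())
for t,z in(('cash_dial_grip',105),('cash_latch_tab',99)):
    for d in spotter.pinpoint(t,p)[:2]: print(t,np.round(d['xy'],1),round(d['conf'],2),at_z(p,d['xy'],z).round(1))
E
python3 look.py w1
```

```text
clock: 1.4
position: [371.8, -198.7, 304.2]
tool_rot: [[0.906, 0.424, 0.001], [0.424, -0.906, -0.001], [0.001, 0.001, -1.0]]
wrist_force: [0.0, -0.3, -0.1]
width: 92.8
gripper_force: 0.0
clock: 2.4
position: [439.3, 126.3, 303.5]
tool_rot: [[0.966, 0.259, -0.0], [0.259, -0.966, -0.0], [-0.0, -0.0, -1.0]]
wrist_force: [-0.6, -1.1, -0.7]
width: 93.2
gripper_force: 0.0
2.4 [439.3 126.3 303.5] [[0.966, 0.259, -0.0], [0.259, -0.966, -0.0], [-0.0, -0.0, -1.0]] [ 12.8 -21.6 102.6   0.   98.9  87.8] 93.16346723294922 [-0.63235347 -1.14787273 -0.68329429]
[[0.258, 0.931, 0.256, 510.098], [-0.966, 0.249, 0.068, 146.015], [-0.001, -0.265, 0.964, 443.666], [0.0, 0.0, 0.0, 1.0]]
cash_dial_grip [218.2 177. ] 0.82 [455.5 222.2 105. ]
cash_latch_tab [320.9 199. ] 0.94 [459.1 130.6  99. ]
```

View pics/w1.png

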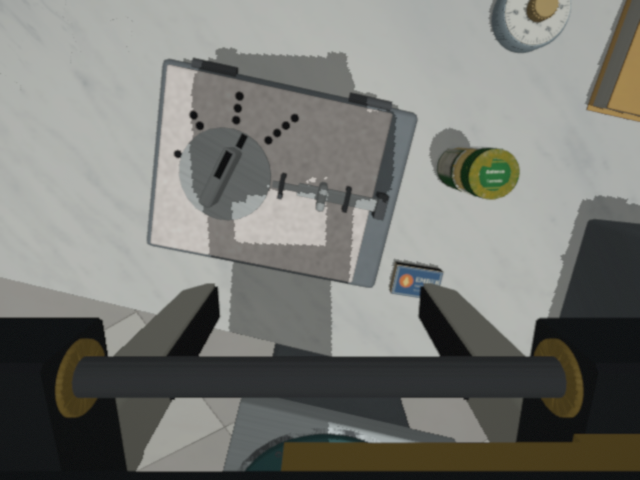

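The wrist picture shows the dial at ~(225,174), the pointer up-right at (243,138) between the three- and four-dot rows, two-dot row at (193,115)/(200,126), tab at (321,195). Working out angles.

```bash
python3 - <<'E'
from h import *
p=viewer.read_camera('wrist')
pts={'1':(178,154),'2a':(193,115),'2b':(200,126),'3a':(240,96),'3c':(237,120),'4a':(268,140),'4d':(295,118)}
C=tri([(p,(218.2,177))]+[]) if 0 else at_z(p,(225,174),90)
print('disc centre',C,'box corners',[at_z(p,u,75).round(1) for u in((165,61),(413,115),(149,243),(372,286))])
for c in (C[:2],np.array([455.8,222.0])):
    for k,u in pts.items():
        q=at_z(p,u,75)[:2]-c;print(k,q.round(1),np.degrees(np.arctan2(q[1],q[0])).round(1),np.hypot(*q).round(1))
    q=at_z(p,(243,138),90)[:2]-c;print('rim ptr',np.degrees(np.arctan2(q[1],q[0])),np.hypot(*q))
a=at_z(p,(207,204),120);b=at_z(p,(237,149),120);print(a,b,np.linalg.norm(a-b),np.degrees(np.arctan2(*(b-a)[1::-1])),(a+b)/2)
cv2.imwrite('pics/z.png',cv2.resize(p['img'][80:290,140:420],(800,600),interpolation=cv2.INTER_CUBIC))
E
```

```text
disc centre [457.07008801 219.08669409  90.        ] box corners [array([537.3, 292.7,  75. ]), array([551.6,  67.9,  75. ]), array([368.7, 281.5,  75. ]), array([383.1,  54.4,  75. ])]
1 [ 4.4 49.1] 84.9 49.3
2a [42.2 41.8] 44.7 59.4
2b [34.4 33.9] 44.6 48.3
3a [69.2  4. ] 3.3 69.4
3c [48.4  2.3] 2.7 48.5
4a [ 38.7 -29. ] -36.9 48.3
4d [ 63.9 -48.3] -37.1 80.2
rim ptr -14.520643553298306 36.258365580377166
1 [ 5.6 46.2] 83.0 46.6
2a [43.4 38.9] 41.8 58.3
2b [35.7 31. ] 41.0 47.3
3a [70.5  1. ] 0.9 70.5
3c [49.7 -0.6] -0.7 49.7
4a [ 39.9 -31.9] -38.7 51.1
4d [ 65.2 -51.2] -38.2 82.9
rim ptr -18.26592295368581 38.300130625778124
[432.89118211 222.52083609 120.        ] [483.91935996 207.38938497 120.        ] 53.22439052976593 -16.516737812058043 [458.40527103 214.95511053 120.        ]
```

View pics/z.png

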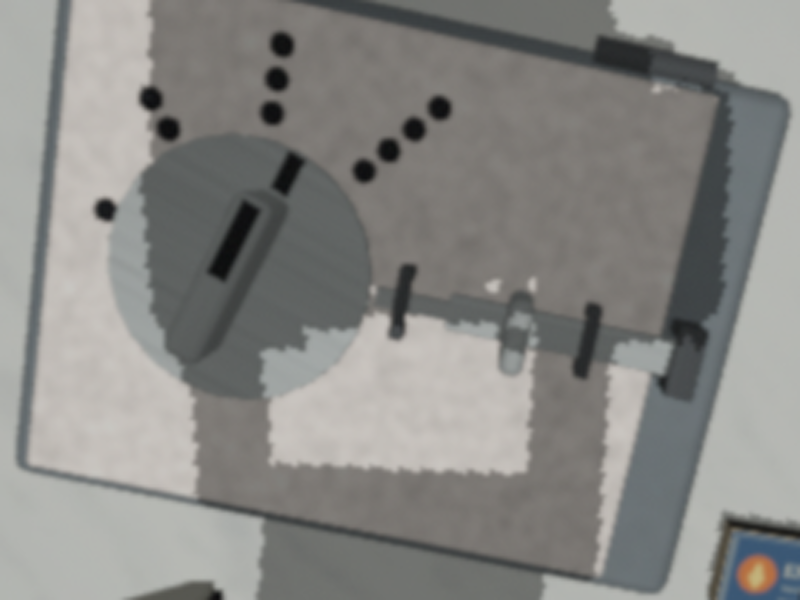

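```bash
python3 -m pendant '[[[1.4,-2.85,2.5],[0,0,0]],[[1.4,-2.85,2.5],[0,0,0]],[[1.4,-2.85,2.5],[0,0,0]],[[0,0,1.3],[0,0,6.2]],[[0,0,1.3],[0,0,6.2]],[[0,0,1.3],[0,0,6.2]],[[0,0,1.3],[0,0,6.2]],[[0,0,1.3],[0,0,6.2]],[[0,0,0],[0,0,0]],[[0,0,0],[0,0,0]]]'; python3 look.py w2
```

```text
clock: 3.43
position: [457.6, 218.2, 163.6]
tool_rot: [[0.963, -0.27, -0.001], [-0.27, -0.963, -0.0], [-0.001, 0.0, -1.0]]
wrist_force: [-0.5, 0.9, 0.5]
width: 93.0
gripper_force: 0.0
3.4333 [457.6 218.2 163.6] [[0.963, -0.27, -0.001], [-0.27, -0.963, -0.0], [-0.001, 0.0, -1.0]] [ 22.6 -12.8 108.7   0.   84.1 128.3] 93.0396349375709 [-0.48916355  0.86839704  0.54283291]
[[-0.27, 0.928, 0.256, 528.188], [-0.963, -0.261, -0.072, 199.121], [-0.0, -0.266, 0.964, 303.765], [0.0, 0.0, 0.0, 1.0]]
cash_dial_grip [314.9 277.5] 0.59 [457.5 221.2 105. ]
cash_latch_tab [470.1 227.8] 0.66 [460.2 132.6  99. ]
```

View pics/w2.png

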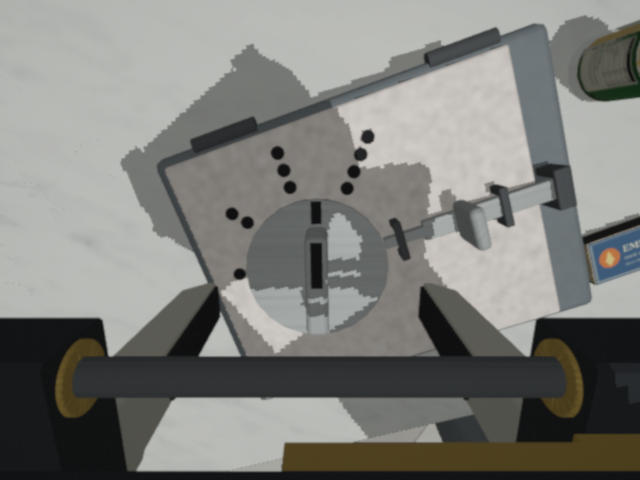

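Bar lines up with the jaws (col 316 vertical, pad gap centre ~col 320). Descend, grip.

```bash
python3 -m pendant '[[[0,-0.15,2],[0,0,0]],[[0,0,1.5],[0,0,0]],[[0,0,0.9],[0,0,0]],[[0,0,0],[0,0,0]]]' && python3 -m pendant '[[[0,0,0],[0,0,0]],[[0,0,0],[0,0,0]],[[0,0,0],[0,0,0]],[[0,0,0],[0,0,0]],[[0,0,0],[0,0,0]],[[0,0,0],[0,0,0]],[[0,0,0],[0,0,0]],[[0,0,0],[0,0,0]]]' 255 35
```

```text
clock: 3.92
position: [457.6, 219.8, 118.4]
tool_rot: [[0.962, -0.273, -0.002], [-0.273, -0.962, -0.001], [-0.002, 0.001, -1.0]]
wrist_force: [0.4, -0.2, -0.2]
width: 92.9
gripper_force: 0.0
clock: 4.58
position: [458.1, 220.0, 119.7]
tool_rot: [[0.962, -0.274, 0.0], [-0.274, -0.962, 0.0], [0.0, -0.0, -1.0]]
wrist_force: [0.2, -0.3, -0.2]
width: 44.1
gripper_force: 0.0
```

```bash
python3 -m pendant '[[[0,0,0],[0,0,0]],[[0,0,0],[0,0,0]],[[0,0,0],[0,0,0]],[[0,0,0],[0,0,0]],[[0,0,0],[0,0,0]],[[0,0,0],[0,0,0]],[[0,0,0],[0,0,0]],[[0,0,0],[0,0,0]]]' 255 35
```

```text
clock: 5.25
position: [457.9, 219.5, 119.6]
tool_rot: [[0.962, -0.274, -0.001], [-0.274, -0.962, -0.001], [-0.0, 0.001, -1.0]]
wrist_force: [-2.3, -6.6, 1.6]
width: 11.7
gripper_force: 34.9
```

```bash
python3 -m pendant '[[[0,0,0],[0,0,-3]],[[0,0,0],[0,0,-6]],[[0,0,0],[0,0,-6]],[[0,0,0],[0,0,-6]],[[0,0,0],[0,0,-6]],[[0,0,0],[0,0,-6]],[[0,0,0],[0,0,-6]],[[0,0,0],[0,0,-6]],[[0,0,0],[0,0,-6]],[[0,0,0],[0,0,-6]],[[0,0,0],[0,0,-3]],[[0,0,0],[0,0,0]]]'; python3 look.py w3
```

```text
clock: 6.25
position: [457.6, 220.7, 119.7]
tool_rot: [[0.715, 0.699, -0.001], [0.699, -0.715, 0.002], [0.0, -0.002, -1.0]]
wrist_force: [-4.6, 6.8, 1.9]
width: 11.7
gripper_force: 34.9
6.25 [457.6 220.7 119.7] [[0.715, 0.699, -0.001], [0.699, -0.715, 0.002], [0.0, -0.002, -1.0]] [ 2.280e+01 -1.100e+01  1.114e+02  1.000e-01  7.960e+01  6.850e+01] 11.668981192561453 [-4.59488708  6.79483646  1.86270071]
[[0.698, 0.69, 0.191, 510.071], [-0.716, 0.674, 0.183, 272.532], [-0.002, -0.264, 0.964, 259.884], [0.0, 0.0, 0.0, 1.0]]
cash_dial_grip [316.  313.4] 0.86 [455.9 221.9 105. ]
```

View pics/w3.png

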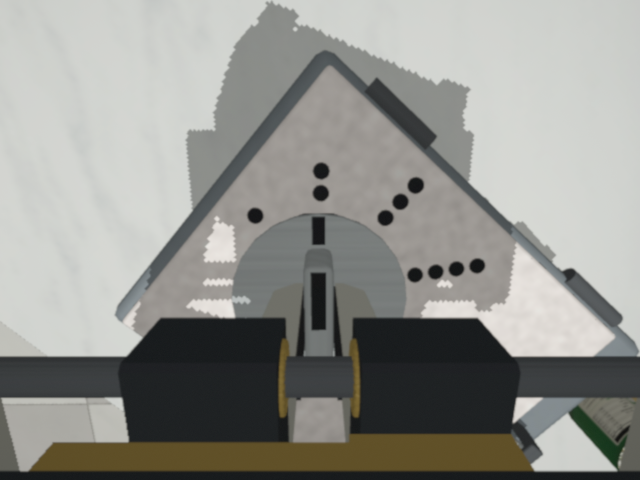

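Pointer at (318,230) stands at the two-dot row (321,182). Release, rise, go over the tab with the jaws aligned to the slide.

```bash
python3 -m pendant '[[[0,0,0],[0,0,0]],[[0,0,0],[0,0,0]],[[0,0,0],[0,0,0]],[[0,0,0],[0,0,0]],[[0,0,0],[0,0,0]],[[0,0,0],[0,0,0]],[[0,0,-1],[0,0,0]],[[0,0,-2],[0,0,0]],[[0,0,-2],[0,0,0]],[[0,0,0],[0,0,0]]]' 118 && python3 -m pendant '[[[-2,2.24,0],[0,0,0]],[[-2,2.24,0],[0,0,0]],[[-2,2.24,0],[0,0,0]],[[0,0,0],[0,0,5.8]],[[0,0,0],[0,0,5.8]],[[0,0,0],[0,0,5.8]],[[0,0,0],[0,0,5.8]],[[0,0,0],[0,0,5.8]],[[0,0,0],[0,0,5.8]],[[0,0,0],[0,0,5.8]],[[0,0,0],[0,0,0]],[[0,0,0],[0,0,0]]]'; python3 look.py w4
```

```text
clock: 7.23
position: [459.3, 220.5, 174.4]
tool_rot: [[0.718, 0.696, 0.005], [0.696, -0.718, 0.002], [0.005, 0.002, -1.0]]
wrist_force: [0.7, -0.8, 0.4]
width: 50.1
gripper_force: 0.0
clock: 8.23
position: [461.8, 130.0, 169.9]
tool_rot: [[0.998, 0.064, 0.0], [0.064, -0.998, 0.0], [0.0, -0.0, -1.0]]
wrist_force: [1.2, -0.4, -0.4]
width: 50.3
gripper_force: 0.0
8.2333 [461.8 130.  169.9] [[0.998, 0.064, 0.0], [0.064, -0.998, 0.0], [0.0, -0.0, -1.0]] [ 12.7 -16.8 111.4   0.   85.4  99. ] 50.331044060467434 [ 1.21239946 -0.41762829 -0.37602289]
[[0.063, 0.962, 0.264, 534.809], [-0.998, 0.061, 0.016, 135.344], [-0.001, -0.265, 0.964, 310.174], [0.0, 0.0, 0.0, 1.0]]
cash_latch_tab [316.2 269.5] 0.75 [461.4 132.3  99. ]
```

View pics/w4.png

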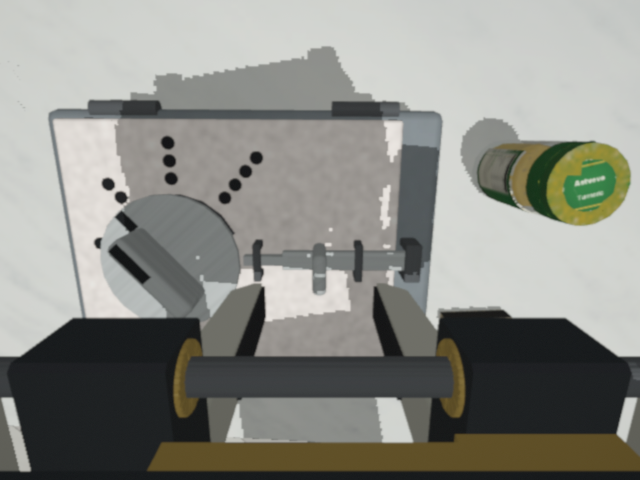

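Dial pointer (125,220) points at the two-dot row; tab at (319,268) is centred between the jaws (col 320). Descend and grip.

```bash
python3 -m pendant '[[[0,0,2],[0,0,0]],[[0,0,2],[0,0,0]],[[0,0,0.9],[0,0,0]],[[0,0,0],[0,0,0]]]' && python3 -m pendant '[[[0,0,0],[0,0,0]],[[0,0,0],[0,0,0]],[[0,0,0],[0,0,0]],[[0,0,0],[0,0,0]],[[0,0,0],[0,0,0]],[[0,0,0],[0,0,0]],[[0,0,0],[0,0,0]],[[0,0,0],[0,0,0]],[[0,0,0],[0,0,0]],[[0,0,0],[0,0,0]]]' 255 25
```

```text
clock: 8.72
position: [460.9, 129.8, 118.7]
tool_rot: [[0.998, 0.062, -0.003], [0.062, -0.998, -0.001], [-0.003, 0.0, -1.0]]
wrist_force: [-0.3, 0.2, -0.9]
width: 50.0
gripper_force: 0.0
clock: 9.55
position: [461.8, 130.0, 120.8]
tool_rot: [[0.998, 0.061, 0.0], [0.061, -0.998, 0.0], [0.0, -0.0, -1.0]]
wrist_force: [0.0, -0.8, 2.4]
width: 7.6
gripper_force: 25.0
```

```bash
python3 -m pendant '[[[0,-0.4,0],[0,0,0]],[[0,-0.4,0],[0,0,0]],[[0,-0.4,0],[0,0,0]],[[0,-0.4,0],[0,0,0]],[[0,-0.4,0],[0,0,0]],[[0,-0.4,0],[0,0,0]],[[0,0,0],[0,0,0]],[[0,0,0],[0,0,0]]]' && python3 -m pendant '[[[0,-0.1,0],[0,0,0]],[[0,-0.05,0],[0,0,0]],[[0,0,0],[0,0,0]],[[0,0,0],[0,0,0]]]'
```

```text
clock: 10.22
position: [460.4, 154.0, 120.8]
tool_rot: [[0.998, 0.061, 0.0], [0.061, -0.998, -0.001], [0.0, 0.001, -1.0]]
wrist_force: [0.6, -5.8, 6.7]
width: 7.7
gripper_force: 25.0
clock: 10.55
position: [460.4, 154.2, 120.8]
tool_rot: [[0.998, 0.06, 0.0], [0.06, -0.998, -0.004], [0.0, 0.004, -1.0]]
wrist_force: [0.6, -16.3, 7.0]
width: 7.9
gripper_force: 25.0
```

At the stop (24 mm travelled, force rising). Release and rise.

```bash
python3 -m pendant '[[[0,0.1,0],[0,0,0]],[[0,0,0],[0,0,0]],[[0,0,0],[0,0,0]],[[0,0,0],[0,0,0]],[[0,0,0],[0,0,0]],[[0,0,-2],[0,0,0]],[[0,0,-3],[0,0,0]],[[0,0,-4],[0,0,0]],[[-3,0,-4],[0,0,0]],[[-3,0,0],[0,0,0]],[[0,0,0],[0,0,0]]]' 140; python3 look.py w5
```

```text
clock: 11.47
position: [403.2, 151.3, 246.6]
tool_rot: [[0.998, 0.061, 0.004], [0.061, -0.998, 0.002], [0.004, -0.001, -1.0]]
wrist_force: [-0.1, 1.1, -0.4]
width: 42.0
gripper_force: 0.0
11.4667 [403.2 151.3 246.6] [[0.998, 0.061, 0.004], [0.061, -0.998, 0.002], [0.004, -0.001, -1.0]] [ 17.2 -25.3 110.5   0.   94.6 103.6] 42.03979443667769 [-0.11792693  1.0633122  -0.4069002 ]
[[0.061, 0.963, 0.261, 475.695], [-0.998, 0.059, 0.014, 156.229], [-0.002, -0.261, 0.965, 387.132], [0.0, 0.0, 0.0, 1.0]]
cash_dial_grip [228.7 160.4] 0.68 [457.2 220.3 105. ]
cash_latch_tab [317.9 166.7] 0.72 [456.2 156.2  99. ]
```

View pics/w5.png

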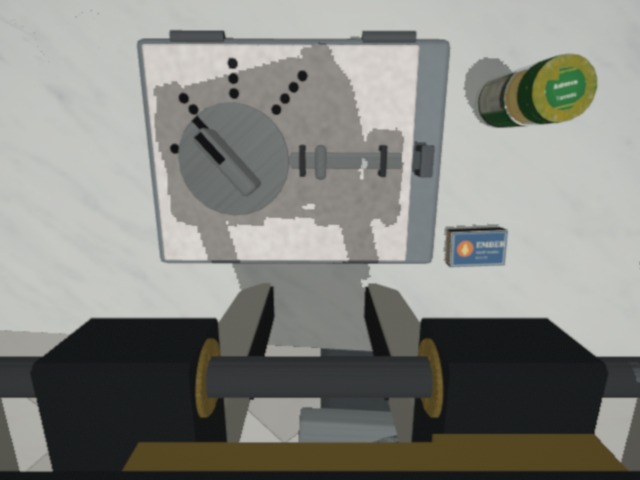

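The picture shows the pointer (200,124) in line with the two dots (184,98)/(193,109). The tab has moved to (321,162), and the bolt end (402,160) is clear of the keeper (425,160). The robot is touching nothing.

```bash
python3 -c "
from cell import workorder; print(workorder.job_done())"
```

```text
the job is handed in; nothing more can be done
None
```

The cash box is unlocked: the dial's pointer stands at the two-dot mark, the latch is slid to its stop with the bolt clear of the keeper, the key box was not touched, and the job was handed in at about 11.5 s.

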